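Clear the bench after a microscope session

TASK

The microscope session is over: put away the five loose things on the bench. Stand the two dropper bottles with pointed nozzles upright in the two round wells of the block, stand the two flat-capped vials upright in the two square bays of the divided tray, one to each well or bay, and lay the slide box flat and lengthwise in the undivided tray. Leave the big stoppered bottle and the stack of petri dishes where they stand.

Things in the scene. Friction and masses are not known exactly. Their poses are not given: they have to be found in the camera images.
- bottle_a_center (a point): dropper bottle, one of two alike: white plastic, upright on the bench, round; straight body 32 mm in diameter from the base to 52 mm up, then a narrow shoulder and a pointed conical nozzle (20 mm wide at its foot), 78 mm tall in all; about 35 g. The point is at its centre, half-way up (39 mm above its base); z is its long axis, up. Grip the straight body.
- bottle_b_center (a point): dropper bottle, one of two alike: white plastic, upright on the bench, round; straight body 32 mm in diameter from the base to 52 mm up, then a narrow shoulder and a pointed conical nozzle (20 mm wide at its foot), 78 mm tall in all; about 35 g. The point is at its centre, half-way up (39 mm above its base); z is its long axis, up. Grip the straight body.
- vial_a_center (a point): screw-cap vial, one of two alike: amber glass, upright on the bench, round; straight body 38 mm in diameter from the base to 45 mm up, short shoulder, flat white cap 34 mm in diameter from 50 mm to the top at 62 mm; about 50 g. The point is at its centre, half-way up (31 mm above its base); z is its long axis, up.
- vial_b_center (a point): screw-cap vial, one of two alike: amber glass, upright on the bench, round; straight body 38 mm in diameter from the base to 45 mm up, short shoulder, flat white cap 34 mm in diameter from 50 mm to the top at 62 mm; about 50 g. The point is at its centre, half-way up (31 mm above its base); z is its long axis, up.
- slide_box_center (a point): small box for microscope slides, lying flat: a plain closed block with grey base and white lid, 84 mm long (its x) by 34 mm wide (its y) by 28 mm high (its z, up), about 70 g. The lid stays shut. The point is at its centre, half-way up (14 mm above its underside).
- well_block: block with two round wells, for the dropper bottles, 21 mm high; wells 52 mm in diameter and 16 mm deep (floor 5 mm above the bench), centred at y = +31 mm and y = -31 mm, x = 0. White plastic, fixed to the bench; outside 66 mm along its x, 128 mm along its y. Origin at the centre of its underside, on the bench; z up.
- bay_tray: tray with one cross wall making two square bays, for the vials, 21 mm high; walls 4 mm thick, floor 5 mm above the bench, walls 16 mm above the floor; bays 58 mm (x) by 58 mm (y) inside, centred at y = +31 mm and y = -31 mm, x = 0. White plastic, fixed to the bench; outside 66 mm along its x, 128 mm along its y. Origin at the centre of its underside, on the bench; z up.
- long_tray: undivided open tray, for the slide box, 15 mm high; walls 4 mm thick, floor 5 mm above the bench, walls 10 mm above the floor; inside 58 mm (x) by 120 mm (y), centred on the origin. The box lies with its long side along the tray's y, either way round. White plastic, fixed to the bench; outside 66 mm along its x, 128 mm along its y. Origin at the centre of its underside, on the bench; z up.
- reagent_bottle: bystander: big clear glass bottle with a stopper, 92 mm in diameter, 160 mm tall, off to the robot's right; stands loose. Origin at the centre of its underside.
- petri_dishes: bystander: stack of three round petri dishes in one piece, 90 mm in diameter, 45 mm high, off to the robot's left; stands loose. Origin at the centre of its underside. Farther left, beyond the dishes, stands a fixed microscope about 0.38 m tall that need not be approached.
Mind the look-alikes: they are no part of the job. What is shaped like the part that bears vial_b_center but blue is not meant.

How it is judged:
By the outcome, as a careful person would: the job done as asked, in the order asked, and still so for the second after the job is handed in, with the robot touching nothing.
It also fails if it takes over 112 s, if anything falls off the work surface, if the arm or the gripper's body presses on something with over 40 N, if the wrist force passes 120 N, or if a joint passes its speed limit or range.

ROBOT

A 7-joint arm with a two-finger parallel gripper is mounted at the origin on the work surface. World frame = base frame: x ahead of the robot, y to its left, z up, the work surface at z = 0. Lengths are in m, angles in rad, forces in N, time in s.
With the tool pointing down it reaches from about 0.425 to 0.975 m from the base axis. Payload 16.7 kg.
Tool frame: the origin (TCP) lies at the very end of the fingers, on their centre line; the grasp point (between the pads) lies 19 mm behind it; z points along the fingers, y is the line along which they close (so a half turn about z gives the same grasp; the last joint's range is limited). The gripper opens to 85 mm and grips with 20 to 120 N. Pads are 22 mm wide; open, the fingers measure 114 mm over their backs; the gripper's body (76 mm by 85 mm) begins 54 mm behind the grasp point. The pads swing forward as they close: fully open they stand 13 mm farther back than shut.
Start: joints at [1.026, 0.426, 0.074, 1.606, -0.034, 1.111, -0.067], TCP at [0.26, -0.623, 0.231] pointing down, gripper open.
Joint ranges: [-2.85, 2.85], [-0.5, 2.14], [-1.23, 1.37], [0.21, 2.46], [-1.02, 4.16], [0.16, 2.05], [-2.73, 2.73]. Speed limits (rad/s): [1.89, 1.89, 2.39, 2.39, 3.01, 3.01, 3.01].

INTERFACE

Orientations are given as a unit quaternion [w, x, y, z].
In Python, from cell import ctrl gives the robot as it stands.
- The arm moves only by the tool move_arm, never from a script. Its argument "rows" is a list of rows, each a list of 7 numbers: the shift along the tool's x, y, z in mm, then the turn, a rotation vector about the tool's x, y, z in degrees, then the closure, from 0 (fully open) to 1 (shut). A call has 1 to 8 rows; each row shifts and turns the commanded pose from where the row before left it, along the tool's axes as they then stand; what a row does not reach is not made up. A row lasts 1/10 s, in which the tool goes at most 50 mm and 8.59 degrees, less where a joint would pass 70% of its speed; a pose out of reach is approached as far as the arm can. A call with a gripper value outside its range is refused whole. The fingers move at their own pace and stop on an object; "grip_force" is the grip in N (left out, the last holds). Time passes only in rows, so rows that do not move let the fingers close. It gives the time, the measured TCP pose, the force, the opening and the grip force at its end, in the units of the state.
- ctrl.read_state(): the state, without advancing time (a new reading comes with each control period).
- ctrl.grab_frame(name): name is "scene" or "top" or "wrist"; returns a dict with "img" (480x640x3 uint8, red, green, blue), "K" (3x3 intrinsics, pixels), "k1" (the pictures are not rectified: a ray, as slopes to the right and down, at radius r is drawn at 1 + k1 r^2 times it, then the intrinsics apply), "R" (3x3) and "t" (3): a world point X has camera coordinates R X + t. Camera axes: x right, y down, z forward; pixel columns grow to the right and rows downward; lengths in m; the calibration is good to about 2 mm. A picture is of the moment at which its call begins. There is no depth.
- ctrl.hand_in(): hands the job in; it is judged then, once.
The state is a dict: "time_s": time; "q": joint angles; "qd": joint speeds; "joint_efforts": joint torques, N m; "tcp_pos": TCP position; "tcp_rot": TCP orientation; "force": force on the tool from outside, world axes, zero at the start; "wrist_torque": the same for the moment, N m; "opening": finger opening in m; "grasp_force": force on a finger pad.
Only numpy, scipy, OpenCV 4.12 (cv2) and the standard library are available. Lean on these libraries where they do the work, as an engineer would, in place of code of your own. Each camera call takes 0.05 s, during which the arm holds its last target. There are 200 camera calls.

## Working session

There is one attempt and no reset: what is moved stays moved. The work goes in short steps, Python scripts to look and compute and a tool call to move; the robot and the scene stay as the last step left them, time stands still between calls to the robot, and variables do not carry over. Pictures are saved under pics/ and viewed, at most 19 in all, crops included, and the job is handed in when it is done.

Besides the shell and the picture viewer there is one more tool, called after "Emit:" as name([rows], argument=value, ...), one row to a line, values as JSON. move_arm: Moves the arm, as the interface text tells. Its arguments: {"type":"object","properties":{"rows":{"type":"array","items":{"type":"array","items":{"type":"number"}}},"grip_force":{"type":"number"}},"required":["rows"]}

```bash
ls; mkdir -p pics; python3 - <<'E'
from cell import ctrl
import cv2
print(ctrl.read_state())
for n in("top","scene"):
    f=ctrl.grab_frame(n); cv2.imwrite(f"pics/{n}0.png",f["img"][:,:,::-1]); print(n,f["K"],f["k1"],f["R"],f["t"])
E
```

```text
pics
{'time_s': 0.0, 'q': array([ 1.02550412,  0.42675712,  0.07386153,  1.60663163, -0.03408951,
        1.11082248, -0.06710443]), 'qd': array([-0.00077209, -0.00026936, -0.00018566,  0.00079013,  0.00136793,
       -0.00153819, -0.00034465]), 'joint_efforts': array([-1.26814211e-03, -9.49837875e+01,  3.76015574e+00, -4.63513935e+01,
        1.91405020e-02,  1.00725880e-02, -6.25169037e-05]), 'tcp_pos': array([ 0.26003525, -0.62243582,  0.23058331]), 'tcp_rot': array([-6.52329659e-04,  9.80486278e-01,  1.96586362e-01, -1.90055064e-04]), 'force': array([ 0.13535644,  0.28726114, -0.00313889]), 'wrist_torque': array([ 0.05725446, -0.00439751, -0.03330259]), 'grasp_force': 0.0, 'opening': 0.0853074369368262}
top [[540.89369911   0.         317.15913919]
 [  0.         540.89369911 240.7936441 ]
 [  0.           0.           1.        ]] 0.012435605400086713 [[-0.00671688 -0.99995975 -0.00594775]
 [-0.97445253  0.0078806  -0.22445524]
 [ 0.22449308  0.00428816 -0.97446625]] [-0.02700018  0.51728201  1.37643614]
scene [[435.64561446   0.         319.34256572]
 [  0.         435.64561446 226.31278078]
 [  0.           0.           1.        ]] 0.011328629475169846 [[ 0.63304666  0.77408645  0.00648768]
 [ 0.44713515 -0.35879938 -0.81934923]
 [-0.63191937  0.52158716 -0.57325801]] [-0.31775806 -0.19707839  1.38252345]
```

View pics/top0.png

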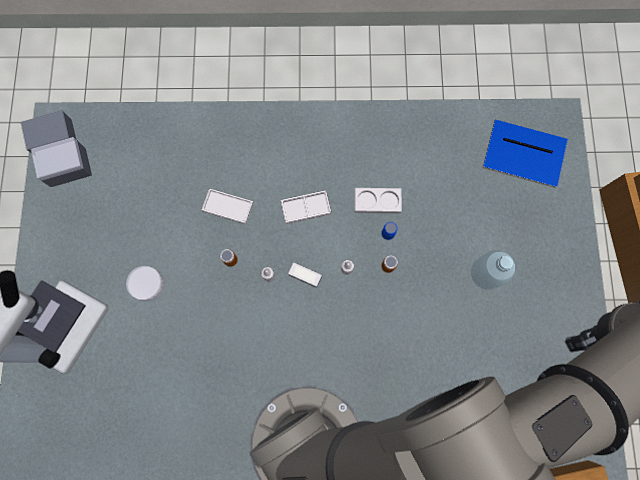

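View pics/scene0.png

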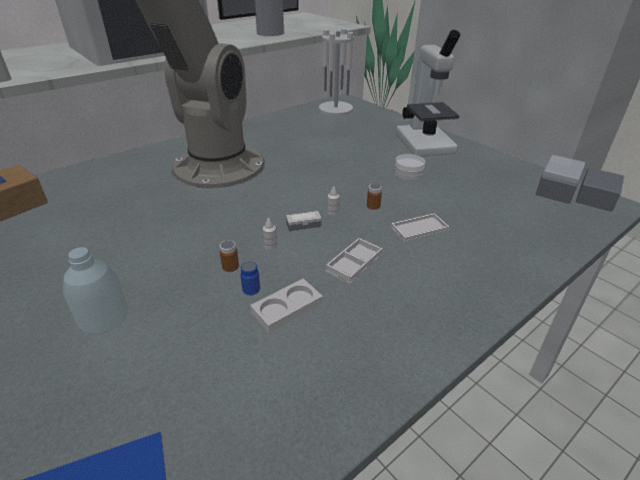

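The top view shows the long tray at (228,206), bay tray (306,207), well block (378,200), vials (229,257) and (390,264), bottles (267,273) and (347,267), box (305,274). The blue decoy is at (389,230). The scene view agrees. Next I'll measure them.

```bash
cat > h.py <<'E'
import numpy as np, cv2
from scipy.spatial.transform import Rotation as Ro
from cell import ctrl
def dist(f): # k1 model -> cv2 distortion
    return np.array([f["k1"],0,0,0,0.])
def cast(f,uv,z):
    uv=np.asarray(uv,float).reshape(-1,1,2)
    n=cv2.undistortPoints(uv,f["K"],dist(f)).reshape(-1,2)
    d=np.c_[n,np.ones(len(n))]@f["R"]; c=-f["R"].T@f["t"]
    return c+d*((z-c[2])/d[:,2])[:,None]
def proj(f,X):
    return cv2.projectPoints(np.asarray(X,float).reshape(-1,1,3),cv2.Rodrigues(f["R"])[0],f["t"],f["K"],dist(f))[0].reshape(-1,2)
def blobs(mask,amin=15):
    c,_=cv2.findContours(mask.astype(np.uint8),cv2.RETR_EXTERNAL,cv2.CHAIN_APPROX_NONE)
    return [k for k in c if cv2.contourArea(k)>amin]
def yaw(): # tool y axis direction in world, deg ; R
    s=ctrl.read_state(); w,x,y,z=s["tcp_rot"]; return Ro.from_quat([x,y,z,w]),s
E
python3 - <<'E'
from h import *
f=ctrl.grab_frame("top"); im=f["img"].astype(int); hsv=cv2.cvtColor(f["img"],cv2.COLOR_RGB2HSV)
m=(hsv[...,2]>150)&(hsv[...,1]<60); m[:160]=0;m[300:]=0;m[:,:190]=0;m[:,430:]=0
for c in blobs(m):
    (u,v),wh,a=cv2.minAreaRect(c); b=c.reshape(-1,2)
    z=.021 if v<230 and u>260 else .015 if v<230 else .028 if 285<u<325 else .06
    P=cast(f,b,z)[:,:2].astype(np.float32)*1000
    (X,Y),(w,h),ang=cv2.minAreaRect(P)
    print("white",round(u),round(v),"xy",round(X),round(Y),"size",round(w),round(h),"ang",round(ang,1),"z",z)
m=(hsv[...,1]>110)&(hsv[...,0]<20); m[:160]=0;m[300:]=0;m[:,:190]=0;m[:,430:]=0
for c in blobs(m):
    x,y,w,h=cv2.boundingRect(c); print("amber",x,y,w,h,cast(f,[x+w/2,y+h/2],.025).round(3))
m=(hsv[...,1]>130)&(abs(hsv[...,0].astype(int)-115)<15)
for c in blobs(m):
    x,y,w,h=cv2.boundingRect(c); print("blue",x,y,w,h,cast(f,[x+w/2,y+h/2],.03).round(3))
E
python3 - <<'E'
import cv2
i=cv2.imread('pics/top0.png')[180:300,190:410]
cv2.imwrite('pics/c1.png',cv2.resize(i,None,fx=3.6,fy=3.6,interpolation=cv2.INTER_CUBIC))
E
```

```text
white 267 272 xy 433 101 size 31 29 ang 89.5 z 0.06
white 305 274 xy 434 4 size 85 35 ang 64.7 z 0.028
white 348 266 xy 450 -110 size 30 30 ang 44.8 z 0.06
white 391 261 xy 460 -224 size 33 32 ang 43.3 z 0.06
white 226 255 xy 480 208 size 35 32 ang 89.5 z 0.06
white 305 206 xy 625 2 size 68 130 ang 12.3 z 0.021
white 227 205 xy 630 220 size 132 68 ang 72.6 z 0.015
white 378 199 xy 644 -200 size 128 68 ang 88.1 z 0.021
amber 382 261 15 11 [[ 0.452 -0.224  0.025]]
amber 224 253 13 13 [[0.475 0.203 0.025]]
blue 382 222 16 18 [[ 0.549 -0.229  0.03 ]]
blue 484 119 84 68 [[ 0.771 -0.617  0.03 ]]
```

View pics/c1.png

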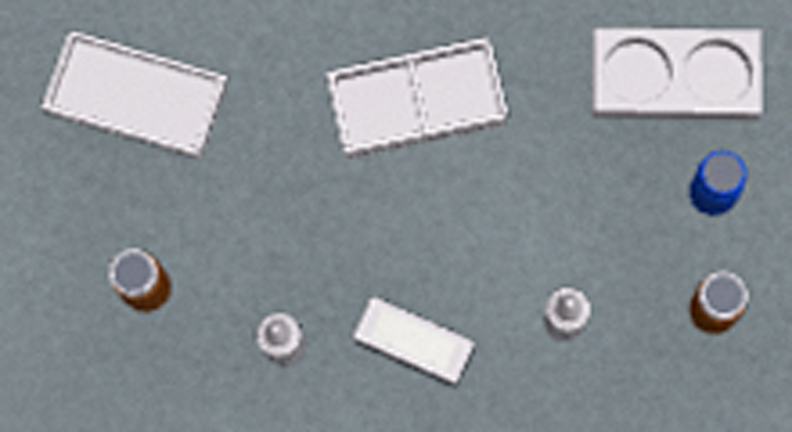

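The crop confirms the layout: block and trays in the upper row, with amber vial, bottle, box, bottle, amber vial in front of them. Sizes match those given (85x35, 128x68). I'll add a planner helper and go above the right bottle.

```bash
cat >> h.py <<'E'
def plan(x,y,z,a=None):
    """turn about tool z (deg), then the shift (mm) in tool axes as turned, to TCP x,y,z closing along world angle a"""
    R,s=yaw(); ty=R.as_matrix()[:,1]; cur=np.degrees(np.arctan2(ty[1],ty[0])); tz=R.as_matrix()[:,2]
    d=0 if a is None else -((a-cur+90)%180-90)
    R2=R*Ro.from_rotvec([0,0,np.radians(d)])
    sh=R2.inv().apply(np.array([x,y,z])-s["tcp_pos"])*1000
    print("t",round(s["time_s"],1),"tcp",s["tcp_pos"].round(4),"yang",round(cur,1),"tilt",tz[:2].round(3),"q7",s["q"][6].round(2),"open",round(s["opening"],4),"| turn",round(d,1),"shift",sh.round(1))
E
python3 -c "
from h import *
plan(.45,-.11,.2,-2)"
```

```text
t 0.1 tcp [ 0.2601 -0.6225  0.2308] yang -67.3 tilt [-0.     0.001] q7 -0.07 open 0.0851 | turn -65.3 shift [518.8 171.9  31.1]
```

Emit:
move_arm([
  [0,0,0,0,0,-8.2,0],
  [0,0,0,0,0,-8.2,0],
  [0,0,0,0,0,-8.2,0],
  [0,0,0,0,0,-8.2,0],
  [0,0,0,0,0,-8.2,0],
  [0,0,0,0,0,-8.2,0],
  [0,0,0,0,0,-8.2,0],
  [0,0,0,0,0,-7.9,0],
], grip_force=30)

```text
time_s: 0.95
tcp_pos: [0.2601, -0.6227, 0.231]
tcp_rot: [-0.0, 0.717, 0.697, 0.0]
force: [1.3, -0.3, 0.0]
opening: 0.0858
grasp_force: 0.0
```

Emit:
move_arm([
  [40,13,0,0,0,0,0],
  [40,13,0,0,0,0,0],
  [40,13,0,0,0,0,0],
  [40,13,0,0,0,0,0],
  [40,13,0,0,0,0,0],
  [40,13,0,0,0,0,0],
  [40,13,0,0,0,0,0],
  [40,13,0,0,0,0,0],
])

```text
time_s: 1.75
tcp_pos: [0.3757, -0.305, 0.2313]
tcp_rot: [0.0, 0.72, 0.694, -0.0]
force: [1.4, -0.1, -0.1]
opening: 0.0852
grasp_force: 0.0
```

Emit:
move_arm([
  [40,13,5,0,0,0,0],
  [40,13,5,0,0,0,0],
  [40,13,5,0,0,0,0],
  [40,13,5,0,0,0,0],
  [38,12,5,0,0,0,0],
  [0,0,0,0,0,0,0],
  [0,0,0,0,0,0,0],
])

```text
time_s: 2.45
tcp_pos: [0.4464, -0.1103, 0.2062]
tcp_rot: [-0.0, 0.719, 0.695, -0.0]
force: [-0.5, -1.2, -1.3]
opening: 0.0857
grasp_force: 0.0
```

```bash
python3 -c "
from h import *
plan(.45,-.11,.02,-2)
f=ctrl.grab_frame('wrist'); cv2.imwrite('pics/w1.png',f['img'][:,:,::-1])
print(proj(f,[[.45,-.11,0],[.45,-.11,.078],[.433,.101,.078]]).round(), -f['R'].T@f['t'])
f=ctrl.grab_frame('top'); cv2.imwrite('pics/t1.png',f['img'][:,:,::-1])"
```

```text
t 2.5 tcp [ 0.4464 -0.1103  0.2062] yang -1.9 tilt [-0.  0.] q7 -0.01 open 0.0857 | turn 0.1 shift [  0.4   3.6 186.2]
[[ 331.  199.]
 [ 332.  225.]
 [ 290. -130.]] [ 0.45018334 -0.02995172  0.34835114]
```

View pics/w1.png

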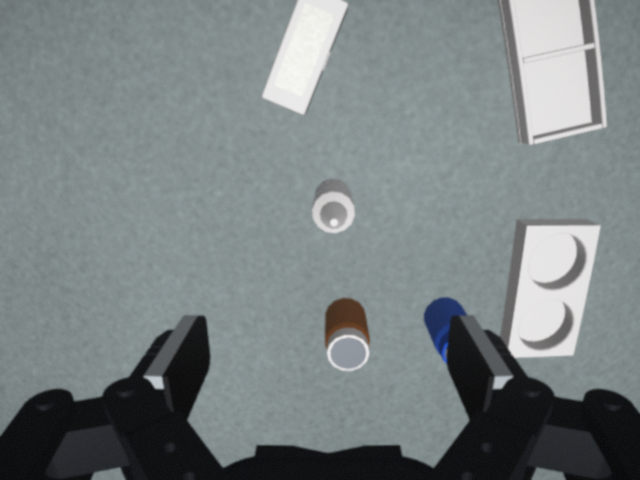

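Wrist view: bottle tip at (334,222), shoulder disc at (334,212), vial cap centre (348,352), well rims about (558,260) and (548,325), blue vial (445,325). I'll cast these to check the estimates.

```bash
python3 -c "
from h import *
f=ctrl.grab_frame('wrist')
print(cast(f,[334,222],.078),cast(f,[334,212],.052),cast(f,[348,352],.062))
print(cast(f,[[526,220],[600,223],[508,354],[574,355]],.021).round(3))
g=cv2.cvtColor(f['img'],cv2.COLOR_RGB2GRAY)
m=g>160; m[:190]=0; m[380:]=0; m[:,:495]=0
c=max(blobs(m),key=cv2.contourArea); P=cast(f,c.reshape(-1,2),.021)[:,:2].astype(np.float32)*1000
print(cv2.minAreaRect(P))
X=[.45,-.11]
"
```

```text
[[ 0.45112144 -0.10919727  0.078     ]] [[ 0.45145905 -0.10912125  0.052     ]] [[ 0.45894201 -0.22117909  0.062     ]]
[[ 0.61  -0.129  0.021]
 [ 0.676 -0.134  0.021]
 [ 0.609 -0.258  0.021]
 [ 0.675 -0.264  0.021]]
((642.8921508789062, -196.9033203125), (129.32139587402344, 67.4078140258789), 88.62155151367188)
```

Emit:
move_arm([
  [1.3,5,40,0,0,0,0],
  [0,0,40,0,0,0,0],
  [0,0,40,0,0,0,0],
  [0,0,36,0,0,0,0],
  [0,0,28,0,0,0,0],
  [0,0,0,0,0,0,0],
  [0,0,0,0,0,0,1],
  [0,0,0,0,0,0,1],
], grip_force=30)

```text
time_s: 3.4
tcp_pos: [0.4523, -0.1105, 0.0238]
tcp_rot: [0.001, 0.72, 0.694, 0.0]
force: [-0.0, 0.3, -0.0]
opening: 0.0589
grasp_force: 0.0
```

Emit:
move_arm([
  [0,0,0,0,0,0,1],
  [0,0,0,0,0,0,1],
  [0,0,0,0,0,0,1],
  [0,0,0,0,0,0,1],
  [0,0,0,0,0,0,1],
])

```text
time_s: 3.9
tcp_pos: [0.4522, -0.1103, 0.0236]
tcp_rot: [0.001, 0.72, 0.694, 0.0]
force: [-2.9, -0.2, 14.2]
opening: 0.0311
grasp_force: 28.5
```

```bash
python3 -c "
from h import *
plan(.642,-.228,.026)
f=ctrl.grab_frame('wrist'); cv2.imwrite('pics/w2.png',f['img'][:,:,::-1])
print(ctrl.read_state()['grasp_force'])"
```

```text
t 3.9 tcp [ 0.4522 -0.1103  0.0236] yang -2.0 tilt [ 0.002 -0.001] q7 -0.25 open 0.0311 | turn 0 shift [-110.8  193.9   -2. ]
28.52371411747299
```

View pics/w2.png

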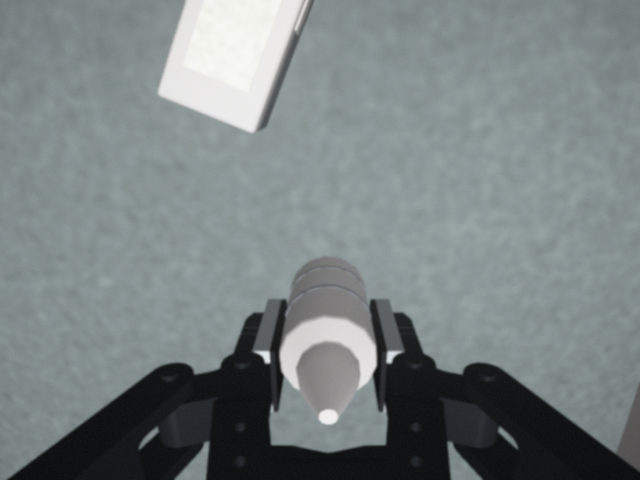

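The bottle is gripped squarely: nozzle at (328,415), pads flush on the body, opening 31 mm. Lifting and carrying it to the right-hand well.

Emit:
move_arm([
  [0,0,-20,0,0,0,1],
  [0,0,-40,0,0,0,1],
  [0,0,-40,0,0,0,1],
  [-10,20,-10,0,0,0,1],
  [-22,38,0,0,0,0,1],
  [-22,38,0,0,0,0,1],
  [-22,38,0,0,0,0,1],
  [-22,38,0,0,0,0,1],
])

```text
time_s: 4.75
tcp_pos: [0.6212, -0.2153, 0.1332]
tcp_rot: [0.0, 0.72, 0.694, 0.0]
force: [-0.5, 0.6, -0.0]
opening: 0.0311
grasp_force: 30.4
```

Emit:
move_arm([
  [-13,22,0,0,0,0,1],
  [0,0,0,0,0,0,1],
  [0,0,0,0,0,0,1],
])

```text
time_s: 5.05
tcp_pos: [0.6412, -0.2276, 0.1324]
tcp_rot: [-0.0, 0.72, 0.694, 0.0]
force: [-1.1, 0.0, -0.4]
opening: 0.0311
grasp_force: 30.4
```

```bash
python3 -c "
from h import *
plan(.643,-.228,.030)
f=ctrl.grab_frame('wrist'); cv2.imwrite('pics/w3.png',f['img'][:,:,::-1])
g=cv2.cvtColor(f['img'],cv2.COLOR_RGB2GRAY)
print(proj(f,[[.643,-.228,.021],[.643,-.166,.021]]))"
```

```text
t 5.0 tcp [ 0.6412 -0.2276  0.1324] yang -2.0 tilt [-0.  0.] q7 -0.0 open 0.0311 | turn 0 shift [ -0.4   1.8 102.4]
[[329.36086501 234.1875161 ]
 [325.7606163  134.13113001]]
```

View pics/w3.png

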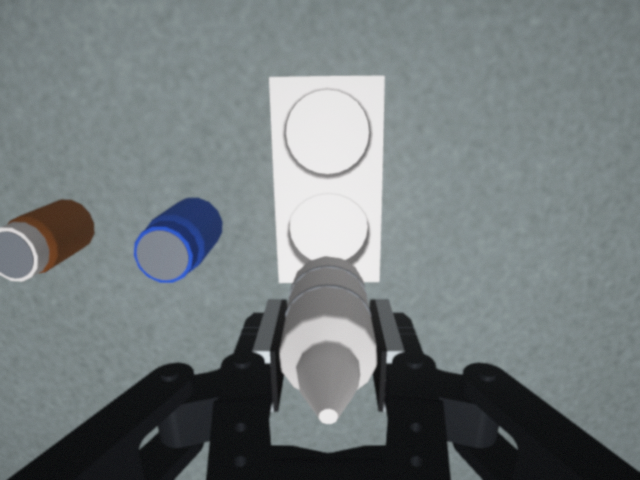

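Well rims at (328,132) and (329,233) match the prediction within 2 px. Lowering the bottle into the lower one.

Emit:
move_arm([
  [0,1,35,0,0,0,1],
  [0,0,35,0,0,0,1],
  [0,0,20,0,0,0,1],
  [0,0,12,0,0,0,1],
  [0,0,0,0,0,0,1],
  [0,0,0,0,0,0,1],
  [0,0,0,0,0,0,0.3],
  [0,0,0,0,0,0,0.3],
])

```text
time_s: 5.9
tcp_pos: [0.6428, -0.2278, 0.0313]
tcp_rot: [0.001, 0.719, 0.694, 0.0]
force: [1.3, 0.6, -0.6]
opening: 0.0589
grasp_force: 0.0
```

Emit:
move_arm([
  [0,0,0,0,0,0,0.3],
  [0,0,0,0,0,0,0.3],
  [0,0,-10,0,0,0,0.3],
  [0,0,-35,0,0,0,0.3],
  [0,0,-40,0,0,0,0.3],
  [0,0,-40,0,0,0,0],
  [0,0,-40,0,0,0,0],
  [0,0,0,0,0,0,0],
])

```text
time_s: 6.7
tcp_pos: [0.645, -0.2281, 0.2023]
tcp_rot: [0.004, 0.72, 0.694, 0.002]
force: [-0.1, 0.8, -0.8]
opening: 0.0852
grasp_force: 0.0
```

```bash
python3 -c "
from h import *
plan(.433,.101,.2,-2)
f=ctrl.grab_frame('wrist'); cv2.imwrite('pics/w4.png',f['img'][:,:,::-1])"
```

```text
t 6.7 tcp [ 0.645  -0.2281  0.2023] yang -2.0 tilt [ 0.008 -0.003] q7 0.02 open 0.0852 | turn -0.0 shift [ 3.215e+02 -2.234e+02 -3.000e-01]
```

View pics/w4.png

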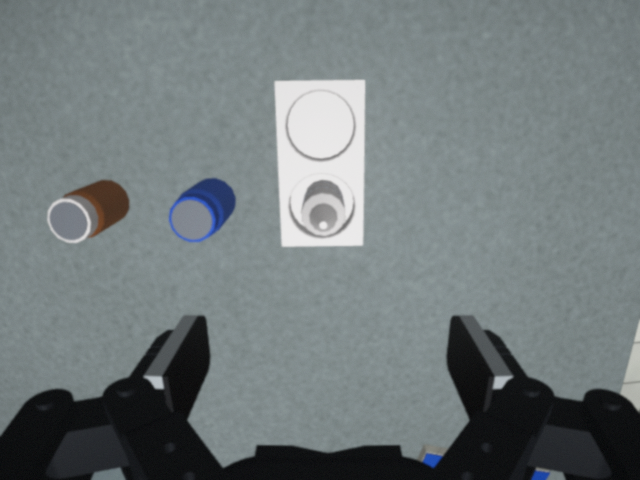

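The bottle stands in its well, nozzle at (322,225) inside the rim. On to the left bottle.

Emit:
move_arm([
  [36,-25,0,0,0,0,0],
  [36,-25,0,0,0,0,0],
  [36,-25,0,0,0,0,0],
  [36,-25,0,0,0,0,0],
  [36,-25,0,0,0,0,0],
  [36,-25,0,0,0,0,0],
  [36,-25,0,0,0,0,0],
  [36,-25,0,0,0,0,0],
])

```text
time_s: 7.55
tcp_pos: [0.4511, 0.0682, 0.1949]
tcp_rot: [-0.0, 0.72, 0.694, -0.0]
force: [0.6, 1.3, -0.2]
opening: 0.0852
grasp_force: 0.0
```

Emit:
move_arm([
  [33,-23,0,0,0,0,0],
  [0,0,0,0,0,0,0],
  [0,0,0,0,0,0,0],
  [0,0,0,0,0,0,0],
])

```text
time_s: 7.95
tcp_pos: [0.4311, 0.1002, 0.1951]
tcp_rot: [-0.0, 0.72, 0.694, -0.0]
force: [0.8, -0.9, 0.4]
opening: 0.0853
grasp_force: 0.0
```

```bash
python3 -c "
from h import *
plan(.433,.101,.024,-2)
f=ctrl.grab_frame('wrist'); cv2.imwrite('pics/w5.png',f['img'][:,:,::-1])
print(proj(f,[[.433,.101,.078],[.433,.101,.052]]))
g=cv2.cvtColor(f['img'],cv2.COLOR_RGB2GRAY);v=g[150:270,250:420]
for c in blobs(g[140:280,240:430]>165,60):
  (u,v),r=cv2.minEnclosingCircle(c);u+=240;v+=140;print(u,v,r,cast(f,[u,v],.052))
"
```

```text
t 8.0 tcp [0.4311 0.1002 0.1951] yang -2.1 tilt [-0. -0.] q7 -0.51 open 0.0853 | turn -0.1 shift [  0.9   1.9 171.1]
[[329.5223977  229.54433713]
 [329.42626059 218.69222403]]
345.0 278.0 13.038504600524902 [[0.44289284 0.05529066 0.052     ]]
330.2583236694336 214.5653533935547 22.39118003845215 [[0.43368748 0.10397844 0.052     ]]
```

View pics/w5.png

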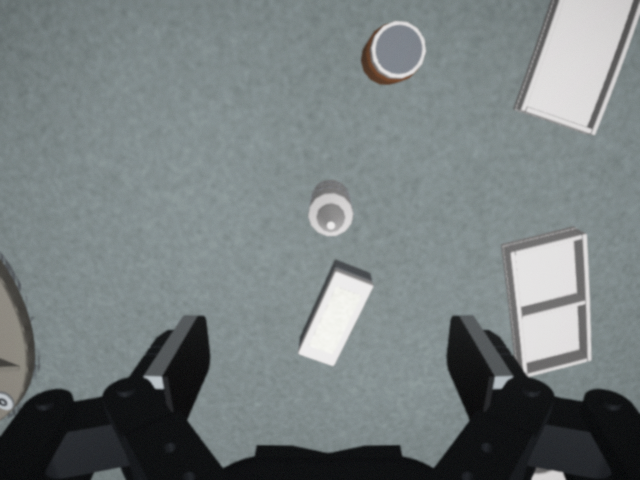

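Bottle shoulder disc at (330,214), box top about (336,318), left vial cap (399,50), bay tray (550,300). Grasping the bottle now.

Emit:
move_arm([
  [3.5,2.5,40,0,0,0,0],
  [0,0,40,0,0,0,0],
  [0,0,40,0,0,0,0],
  [0,0,30,0,0,0,0],
  [0,0,22,0,0,0,0],
  [0,0,0,0,0,0,0],
  [0,0,0,0,0,0,1],
  [0,0,0,0,0,0,1],
])

```text
time_s: 8.8
tcp_pos: [0.4344, 0.1042, 0.0244]
tcp_rot: [0.0, 0.72, 0.694, 0.001]
force: [-0.5, -0.8, -0.0]
opening: 0.059
grasp_force: 0.0
```

Emit:
move_arm([
  [0,0,0,0,0,0,1],
  [0,0,0,0,0,0,1],
  [0,0,0,0,0,0,1],
  [0,0,0,0,0,0,1],
  [0,0,-20,0,0,0,1],
  [0,0,-40,0,0,0,1],
  [0,0,-40,0,0,0,1],
  [0,0,-15,0,0,0,1],
])

```text
time_s: 9.6
tcp_pos: [0.4348, 0.1048, 0.142]
tcp_rot: [0.001, 0.719, 0.695, 0.002]
force: [-0.8, -0.3, -1.0]
opening: 0.0309
grasp_force: 30.2
```

```bash
python3 -c "
from h import *
plan(.644,-.166,.140)
"
```

```text
t 9.6 tcp [0.4348 0.1048 0.142 ] yang -2.0 tilt [0.004 0.001] q7 -0.61 open 0.0309 | turn 0 shift [-263.3  218.6    2.8]
```

Emit:
move_arm([
  [-29,24,0,0,0,0,1],
  [-29,24,0,0,0,0,1],
  [-29,24,0,0,0,0,1],
  [-29,24,0,0,0,0,1],
  [-29,24,0,0,0,0,1],
  [-29,24,0,0,0,0,1],
  [-29,24,0,0,0,0,1],
  [-29,24,0,0,0,0,1],
])

```text
time_s: 10.4
tcp_pos: [0.618, -0.1358, 0.139]
tcp_rot: [0.0, 0.72, 0.694, 0.0]
force: [0.6, -0.1, -0.3]
opening: 0.0306
grasp_force: 30.2
```

Emit:
move_arm([
  [-29,25,0,0,0,0,1],
  [0,0,0,0,0,0,1],
  [0,0,0,0,0,0,1],
  [0,0,0,0,0,0,1],
])

```text
time_s: 10.8
tcp_pos: [0.6408, -0.1633, 0.1386]
tcp_rot: [-0.0, 0.719, 0.695, 0.0]
force: [-0.5, 0.4, -0.5]
opening: 0.031
grasp_force: 30.2
```

```bash
python3 -c "
from h import *
plan(.644,-.166,.0305)
"
```

```text
t 10.8 tcp [ 0.6408 -0.1633  0.1386] yang -2.0 tilt [-0.  0.] q7 -0.12 open 0.031 | turn 0 shift [ -2.6   3.3 108.1]
```

Emit:
move_arm([
  [-2.5,3,35,0,0,0,1],
  [0,0,35,0,0,0,1],
  [0,0,25,0,0,0,1],
  [0,0,13,0,0,0,1],
  [0,0,0,0,0,0,1],
  [0,0,0,0,0,0,1],
  [0,0,0,0,0,0,0.3],
  [0,0,0,0,0,0,0.3],
])

```text
time_s: 11.6
tcp_pos: [0.6445, -0.1668, 0.0313]
tcp_rot: [0.001, 0.719, 0.695, 0.0]
force: [1.1, -0.1, -1.1]
opening: 0.0592
grasp_force: 0.0
```

Emit:
move_arm([
  [0,0,0,0,0,0,0.3],
  [0,0,0,0,0,0,0.3],
  [0,0,-10,0,0,0,0.3],
  [0,0,-35,0,0,0,0.3],
  [0,0,-40,0,0,0,0.3],
  [0,0,-40,0,0,0,0.25],
  [0,0,-40,0,0,0,0.25],
  [0,0,0,0,0,0,0.25],
])

```text
time_s: 12.4
tcp_pos: [0.6467, -0.1668, 0.2021]
tcp_rot: [0.004, 0.719, 0.694, 0.002]
force: [0.3, 1.3, -0.5]
opening: 0.0644
grasp_force: 0.0
```

```bash
python3 -c "
from h import *
plan(.459,-.221,.18,12)
f=ctrl.grab_frame('wrist'); cv2.imwrite('pics/w6.png',f['img'][:,:,::-1])"
```

```text
t 12.4 tcp [ 0.6467 -0.1668  0.2021] yang -2.0 tilt [ 0.008 -0.002] q7 -0.09 open 0.0644 | turn -14.0 shift [ -13.9 -195.    20.7]
```

View pics/w6.png

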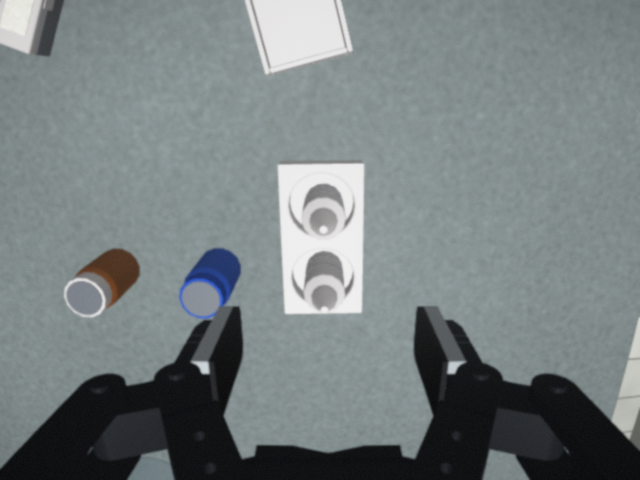

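Both bottles stand in their wells, at (324,210) and (324,290). Next the right vial, cap at (86,297).

Emit:
move_arm([
  [0,0,0,0,0,-7,0.25],
  [0,0,0,0,0,-7,0.25],
  [-2.5,-36,0,0,0,0,0.25],
  [-2.5,-36,0,0,0,0,0.25],
  [-2.5,-36,0,0,0,0,0.25],
  [-2.5,-36,0,0,0,0,0.25],
  [-2.5,-36,0,0,0,0,0.25],
  [-1,-15,0,0,0,0,0.25],
])

```text
time_s: 13.25
tcp_pos: [0.4527, -0.2214, 0.1947]
tcp_rot: [-0.001, 0.63, 0.776, -0.001]
force: [-0.3, -0.1, -0.4]
opening: 0.0641
grasp_force: 0.0
```

Emit:
move_arm([
  [0,0,0,0,0,0,0.25],
  [0,0,0,0,0,0,0.25],
  [0,0,0,0,0,0,0.25],
])

```text
time_s: 13.55
tcp_pos: [0.4573, -0.2198, 0.1953]
tcp_rot: [0.0, 0.629, 0.777, 0.0]
force: [-0.8, 0.3, 0.3]
opening: 0.0639
grasp_force: 0.0
```

```bash
cat >> h.py <<'E'
def cap(f,xy,z=.062): # flat grey cap seen from above: white ring near xy
    p=proj(f,[[*xy,z]])[0]; u0,v0=(p-40).astype(int)
    h=cv2.cvtColor(f["img"],cv2.COLOR_RGB2HSV); m=(h[...,1]<60)&(h[...,2]>175)
    m=m.astype(np.uint8); k=np.zeros_like(m); k[max(v0,0):v0+80,max(u0,0):u0+80]=1
    for c in blobs(m*k,100):
        (u,v),r=cv2.minEnclosingCircle(c)
        q=cast(f,[[u,v],[u+r,v]],z); print("cap",round(u),round(v),round(r,1),q[0].round(4),"diam mm",round(2000*np.linalg.norm(q[1]-q[0]),1))
E
python3 -c "
from h import *
plan(.459,-.221,.018,12)
f=ctrl.grab_frame('wrist'); cv2.imwrite('pics/w7.png',f['img'][:,:,::-1])
cap(f,(.459,-.221))"
```

```text
t 13.6 tcp [ 0.4573 -0.2198  0.1953] yang 12.0 tilt [0.001 0.001] q7 0.38 open 0.0639 | turn 0.0 shift [ -1.6   1.3 177.3]
cap 329 225 24.7 [ 0.4593 -0.2206  0.062 ] diam mm 33.8
```

View pics/w7.png

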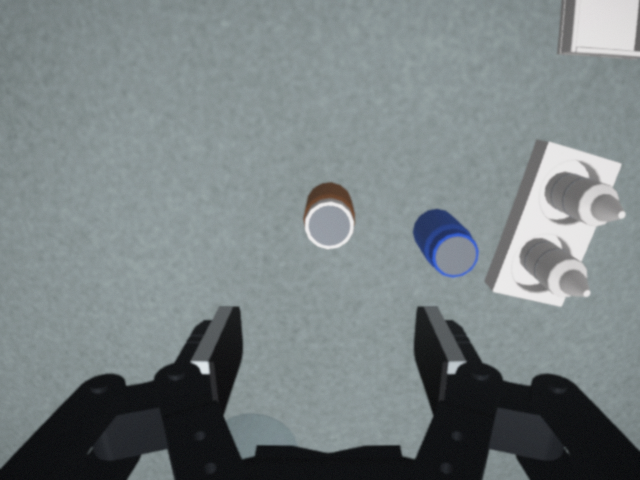

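Vial cap at (329,225), measured diameter 33.8 mm, as it should be; the blue decoy at (450,245) is clear. Grasping.

Emit:
move_arm([
  [-1,2,40,0,0,0,0.25],
  [0,0,40,0,0,0,0.25],
  [0,0,40,0,0,0,0.25],
  [0,0,32,0,0,0,0.25],
  [0,0,23,0,0,0,0.25],
  [0,0,0,0,0,0,0.25],
  [0,0,0,0,0,0,1],
  [0,0,0,0,0,0,1],
])

```text
time_s: 14.4
tcp_pos: [0.4594, -0.2211, 0.0216]
tcp_rot: [0.001, 0.629, 0.777, 0.0]
force: [-0.8, 2.9, 11.2]
opening: 0.0368
grasp_force: 29.2
```

Emit:
move_arm([
  [0,0,0,0,0,0,1],
  [0,0,0,0,0,0,1],
  [0,0,0,0,0,0,1],
  [0,0,-20,0,0,0,1],
  [0,0,-40,0,0,0,1],
  [0,0,-40,0,0,0,1],
  [0,0,-20,0,0,0,1],
])

```text
time_s: 15.1
tcp_pos: [0.4593, -0.2214, 0.144]
tcp_rot: [0.002, 0.63, 0.777, 0.0]
force: [-0.6, 0.1, -0.2]
opening: 0.0368
grasp_force: 30.5
```

```bash
python3 -c "
from h import *
plan(.632,-.028,.14,12)
"
```

```text
t 15.1 tcp [ 0.4593 -0.2214  0.144 ] yang 12.0 tilt [ 0.003 -0.002] q7 0.32 open 0.0368 | turn -0.0 shift [153.3 209.1   4.2]
```

Emit:
move_arm([
  [22,30,0,0,0,0,1],
  [22,30,0,0,0,0,1],
  [22,30,0,0,0,0,1],
  [22,30,0,0,0,0,1],
  [22,30,0,0,0,0,1],
  [22,30,0,0,0,0,1],
  [21,29,0,0,0,0,1],
  [0,0,0,0,0,0,1],
])

```text
time_s: 15.9
tcp_pos: [0.6333, -0.0231, 0.1412]
tcp_rot: [0.0, 0.628, 0.778, 0.002]
force: [0.1, 0.2, 0.7]
opening: 0.0362
grasp_force: 30.5
```

Emit:
move_arm([
  [0,0,0,0,0,0,1],
  [0,0,0,0,0,0,1],
])

```text
time_s: 16.1
tcp_pos: [0.6305, -0.0291, 0.1405]
tcp_rot: [0.0, 0.63, 0.777, -0.0]
force: [0.9, -0.8, -0.5]
opening: 0.0369
grasp_force: 30.5
```

```bash
python3 -c "
from h import *
plan(.632,-.028,.0285,12)
f=ctrl.grab_frame('wrist'); cv2.imwrite('pics/w8.png',f['img'][:,:,::-1])
print(proj(f,[[.632,-.028,.021],[.618,.032,.021]]))"
```

```text
t 16.1 tcp [ 0.6305 -0.0291  0.1405] yang 11.9 tilt [-0.    -0.001] q7 -0.13 open 0.0369 | turn -0.1 shift [  0.8   1.7 112. ]
[[329.0121815  228.31917738]
 [326.96836972 131.3897553 ]]
```

View pics/w8.png

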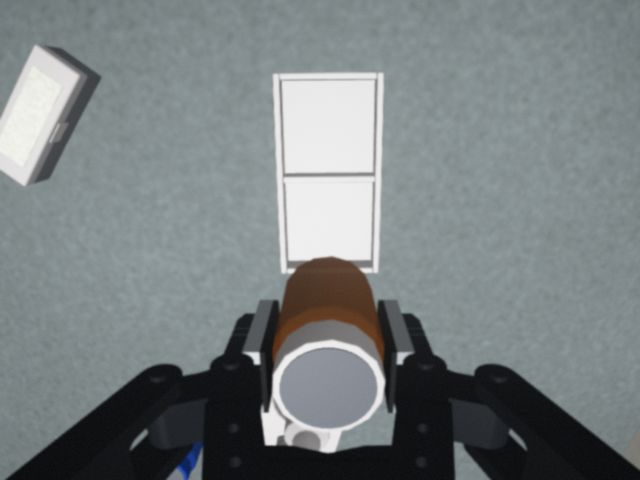

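The bay tray is aligned with the tool: cross wall at (329,178), near bay centred on about (330,224), roughly 2.5 mm above the prediction. Correcting and lowering.

Emit:
move_arm([
  [3,1.5,40,0,0,0,1],
  [0,0,35,0,0,0,1],
  [0,0,25,0,0,0,1],
  [0,0,12,0,0,0,1],
  [0,0,0,0,0,0,1],
  [0,0,0,0,0,0,1],
  [0,0,0,0,0,0,0.3],
  [0,0,0,0,0,0,0.3],
])

```text
time_s: 16.95
tcp_pos: [0.6323, -0.0249, 0.0293]
tcp_rot: [0.001, 0.63, 0.777, 0.0]
force: [-0.3, 0.7, -0.2]
opening: 0.0597
grasp_force: 0.0
```

Emit:
move_arm([
  [0,0,0,0,0,0,0.3],
  [0,0,0,0,0,0,0.3],
  [0,0,-10,0,0,0,0.3],
  [0,0,-35,0,0,0,0.3],
  [0,0,-40,0,0,0,0.3],
  [0,0,-40,0,0,0,0.25],
  [0,0,-40,0,0,0,0.25],
  [0,0,0,0,0,0,0.25],
])

```text
time_s: 17.75
tcp_pos: [0.6343, -0.0241, 0.1998]
tcp_rot: [0.003, 0.629, 0.777, 0.002]
force: [0.9, -0.4, 0.2]
opening: 0.0641
grasp_force: 0.0
```

```bash
python3 -c "
from h import *
plan(.479,.206,.18,12)
f=ctrl.grab_frame('wrist'); cap(f,(.632,-.026),.067)"
```

```text
t 17.8 tcp [ 0.6343 -0.0241  0.1998] yang 12.0 tilt [ 0.008 -0.   ] q7 -0.1 open 0.0641 | turn -0.0 shift [ 257.4 -104.3   18.4]
cap 320 216 50.5 [ 0.6298 -0.0201  0.067 ] diam mm 68.5
```

Emit:
move_arm([
  [37,-15,0,0,0,0,0.25],
  [37,-15,0,0,0,0,0.25],
  [37,-15,0,0,0,0,0.25],
  [37,-15,0,0,0,0,0.25],
  [37,-15,0,0,0,0,0.25],
  [37,-15,0,0,0,0,0.25],
  [35,-14,0,0,0,0,0.25],
  [0,0,0,0,0,0,0.25],
])

```text
time_s: 18.6
tcp_pos: [0.4736, 0.2092, 0.1934]
tcp_rot: [-0.001, 0.627, 0.779, 0.0]
force: [0.4, 1.0, -0.7]
opening: 0.064
grasp_force: 0.0
```

Emit:
move_arm([
  [0,0,0,0,0,0,0.25],
  [0,0,0,0,0,0,0.25],
])

```text
time_s: 18.8
tcp_pos: [0.477, 0.2042, 0.193]
tcp_rot: [-0.0, 0.63, 0.777, -0.0]
force: [0.1, -0.9, -0.1]
opening: 0.0641
grasp_force: 0.0
```

```bash
python3 -c "
from h import *
plan(.479,.206,.02,12)
f=ctrl.grab_frame('wrist'); cap(f,(.479,.206)); cv2.imwrite('pics/w9.png',f['img'][:,:,::-1])"
```

```text
t 18.8 tcp [0.477  0.2042 0.193 ] yang 11.9 tilt [-0.001 -0.   ] q7 -0.55 open 0.0641 | turn -0.1 shift [  1.4   2.4 173. ]
cap 331 217 25.0 [0.4792 0.2101 0.062 ] diam mm 33.6
```

View pics/w9.png

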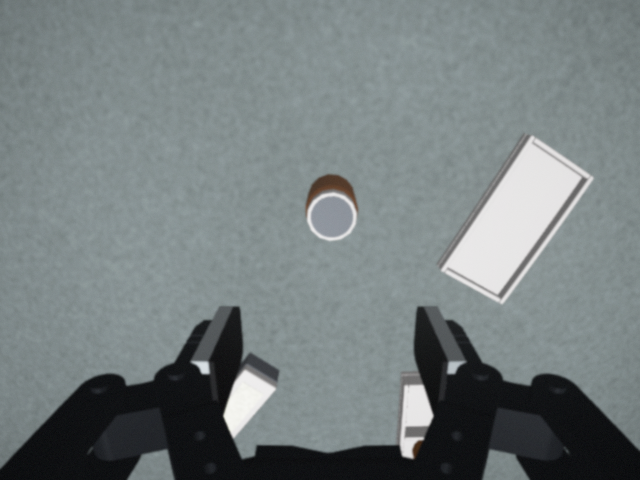

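Vial cap at (331,217), diameter 33.6 mm; the long tray is at (517,218) right of it, clear. Grasping.

Emit:
move_arm([
  [5.3,3.4,40,0,0,0,0.25],
  [0,0,40,0,0,0,0.25],
  [0,0,40,0,0,0,0.25],
  [0,0,30,0,0,0,0.25],
  [0,0,22,0,0,0,0.25],
  [0,0,0,0,0,0,0.25],
  [0,0,0,0,0,0,1],
  [0,0,0,0,0,0,1],
])

```text
time_s: 19.65
tcp_pos: [0.4799, 0.2111, 0.0226]
tcp_rot: [0.0, 0.63, 0.777, 0.001]
force: [-2.8, -1.5, 12.5]
opening: 0.0368
grasp_force: 28.6
```

Emit:
move_arm([
  [0,0,0,0,0,0,1],
  [0,0,0,0,0,0,1],
  [0,0,0,0,0,0,1],
  [0,0,-20,0,0,0,1],
  [0,0,-40,0,0,0,1],
  [0,0,-40,0,0,0,1],
  [0,0,-20,0,0,0,1],
])

```text
time_s: 20.35
tcp_pos: [0.48, 0.2116, 0.1451]
tcp_rot: [0.001, 0.629, 0.777, 0.002]
force: [-0.4, -0.2, -0.4]
opening: 0.037
grasp_force: 30.4
```

```bash
python3 -c "
from h import *
plan(.619,.0365,.14,12)
"
```

```text
t 20.4 tcp [0.48   0.2116 0.1451] yang 12.0 tilt [0.004 0.001] q7 -0.62 open 0.037 | turn -0.0 shift [-200.2   99.5    5.4]
```

Emit:
move_arm([
  [-33,16,0,0,0,0,1],
  [-33,17,0,0,0,0,1],
  [-33,16,0,0,0,0,1],
  [-33,17,0,0,0,0,1],
  [-33,16,0,0,0,0,1],
  [-34,17,0,0,0,0,1],
  [0,0,0,0,0,0,1],
  [0,0,0,0,0,0,1],
])

```text
time_s: 21.15
tcp_pos: [0.6173, 0.0362, 0.1417]
tcp_rot: [0.0, 0.63, 0.776, 0.0]
force: [-0.3, 0.3, -0.8]
opening: 0.037
grasp_force: 30.4
```

Emit:
move_arm([
  [0,0,0,0,0,0,1],
])

```text
time_s: 21.25
tcp_pos: [0.6167, 0.0378, 0.1418]
tcp_rot: [0.0, 0.629, 0.777, 0.0]
force: [0.2, 1.4, 0.3]
opening: 0.0367
grasp_force: 30.4
```

```bash
python3 -c "
from h import *
plan(.6186,.0351,.0295,12)
f=ctrl.grab_frame('wrist'); cv2.imwrite('pics/w10.png',f['img'][:,:,::-1])
print(proj(f,[[.6186,.0351,.021]]))"
```

```text
t 21.2 tcp [0.6167 0.0378 0.1418] yang 12.0 tilt [0. 0.] q7 -0.26 open 0.0367 | turn 0.0 shift [ -3.    1.3 112.3]
[[328.27178382 233.37697535]]
```

View pics/w10.png

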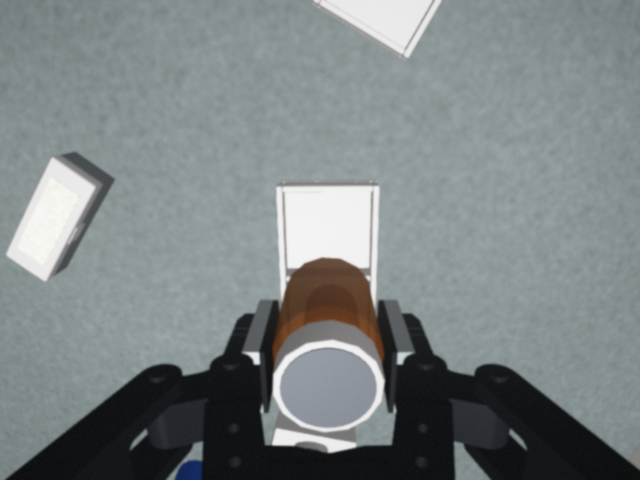

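The far bay's centre is about (329,231) against a predicted (328,233). Lowering.

Emit:
move_arm([
  [-2,1.3,40,0,0,0,1],
  [0,0,35,0,0,0,1],
  [0,0,25,0,0,0,1],
  [0,0,12,0,0,0,1],
  [0,0,0,0,0,0,1],
  [0,0,0,0,0,0,1],
  [0,0,0,0,0,0,0.3],
  [0,0,0,0,0,0,0.3],
])

```text
time_s: 22.1
tcp_pos: [0.6193, 0.0353, 0.0303]
tcp_rot: [0.001, 0.629, 0.777, 0.0]
force: [-0.5, 0.3, -0.2]
opening: 0.0598
grasp_force: 0.0
```

Emit:
move_arm([
  [0,0,0,0,0,0,0.3],
  [0,0,0,0,0,0,0.3],
  [0,0,-10,0,0,0,0.3],
  [0,0,-35,0,0,0,0.3],
  [0,0,-40,0,0,0,0.3],
  [0,0,-40,0,0,0,0],
  [0,0,-40,0,0,0,0],
  [0,0,0,0,0,0,0],
])

```text
time_s: 22.9
tcp_pos: [0.6212, 0.036, 0.2006]
tcp_rot: [0.003, 0.629, 0.777, 0.003]
force: [0.5, -0.5, 0.3]
opening: 0.0854
grasp_force: 0.0
```

```bash
python3 -c "
from h import *
plan(.434,.004,.18,-25)
f=ctrl.grab_frame('wrist'); cv2.imwrite('pics/w11.png',f['img'][:,:,::-1])"
```

```text
t 22.9 tcp [0.6212 0.036  0.2006] yang 12.0 tilt [0.008 0.   ] q7 -0.22 open 0.0854 | turn 37.0 shift [-108.2 -156.3   19.1]
```

View pics/w11.png

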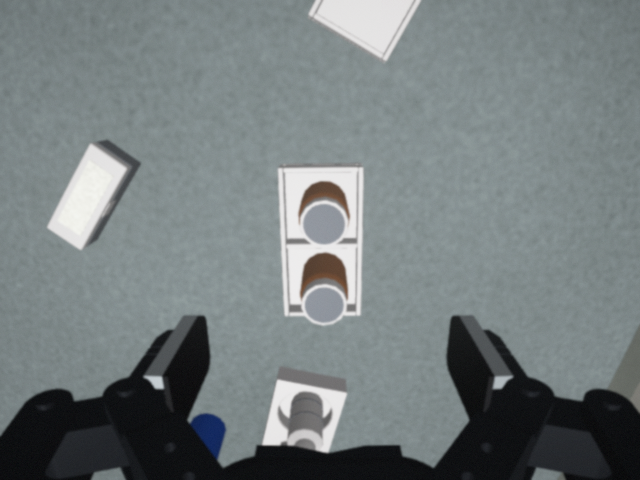

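Both vials stand in their bays, caps at (324,221) and (325,303). Now the box.

Emit:
move_arm([
  [0,0,0,0,0,7.4,0],
  [0,0,0,0,0,7.4,0],
  [0,0,0,0,0,7.4,0],
  [0,0,0,0,0,7.4,0],
  [0,0,0,0,0,7.4,0],
  [-22,-31,0,0,0,0,0],
  [-22,-31,0,0,0,0,0],
  [-22,-31,0,0,0,0,0],
])

```text
time_s: 23.75
tcp_pos: [0.5046, 0.0146, 0.1934]
tcp_rot: [-0.001, 0.843, 0.537, -0.001]
force: [-0.6, 0.9, -0.2]
opening: 0.0856
grasp_force: 0.0
```

Emit:
move_arm([
  [-22,-31,0,0,0,0,0],
  [-20,-30,0,0,0,0,0],
  [0,0,0,0,0,0,0],
  [0,0,0,0,0,0,0],
  [0,0,0,0,0,0,0],
])

```text
time_s: 24.25
tcp_pos: [0.4342, 0.0026, 0.1943]
tcp_rot: [-0.0, 0.843, 0.537, 0.0]
force: [0.5, -0.5, -0.5]
opening: 0.0855
grasp_force: 0.0
```

```bash
python3 -c "
from h import *
plan(.434,.004,.012,-25)
f=ctrl.grab_frame('wrist'); cv2.imwrite('pics/w12.png',f['img'][:,:,::-1])
g=cv2.cvtColor(f['img'],cv2.COLOR_RGB2GRAY)
p=proj(f,[[.434,.004,.028]])[0];print(p)
for t in (150,165,180):
  m=(g>t).astype(np.uint8);k=np.zeros_like(m);u,v=p.astype(int);k[v-110:v+90,u-90:u+90]=1
  c=max(blobs(m*k),key=cv2.contourArea);print(cv2.minAreaRect(c),cv2.minAreaRect(cast(f,c.reshape(-1,2),.028)[:,:2].astype(np.float32)*1000))
"
```

```text
t 24.2 tcp [0.4342 0.0026 0.1943] yang -25.0 tilt [0. 0.] q7 -0.66 open 0.0855 | turn -0.0 shift [  1.1  -0.7 182.3]
[326.31735634 210.53551804]
((326.05096435546875, 206.73377990722656), (109.48206329345703, 49.68439483642578), 88.31531524658203) ((434.48065185546875, 5.365081787109375), (84.87252044677734, 37.56391906738281), 65.54013061523438)
((325.1016845703125, 206.4749755859375), (107.92668151855469, 46.169898986816406), 88.69805145263672) ((433.8285827636719, 5.811988830566406), (83.39306640625, 34.65695571899414), 65.35435485839844)
((325.0, 206.0), (106.0, 46.0), 90.0) ((434.0969543457031, 6.148101806640625), (82.5450210571289, 34.42441940307617), 65.35220336914062)
```

View pics/w12.png

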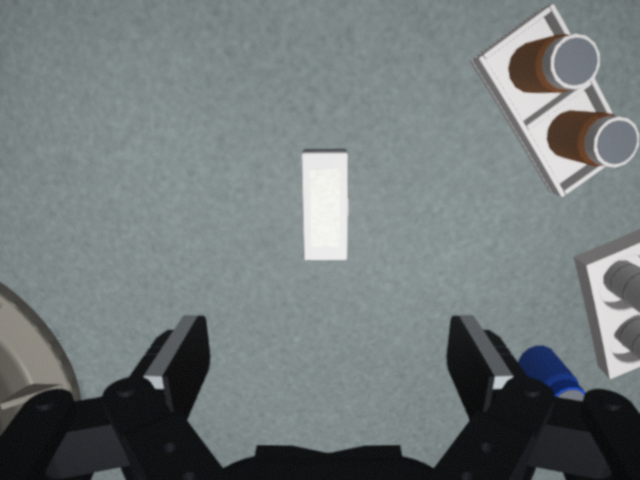

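The box top is at (325,206), aligned with the tool, measuring 83.4x34.7 mm. Grasping across its width.

Emit:
move_arm([
  [2.6,-1.3,40,0,0,0,0],
  [0,0,40,0,0,0,0],
  [0,0,40,0,0,0,0],
  [0,0,35,0,0,0,0],
  [0,0,26,0,0,0,0],
  [0,0,0,0,0,0,0],
  [0,0,0,0,0,0,1],
  [0,0,0,0,0,0,1],
], grip_force=40)

```text
time_s: 25.1
tcp_pos: [0.4345, 0.0056, 0.0145]
tcp_rot: [0.0, 0.843, 0.537, 0.001]
force: [-0.2, -0.6, 0.1]
opening: 0.0591
grasp_force: 0.0
```

Emit:
move_arm([
  [0,0,0,0,0,0,1],
  [0,0,0,0,0,0,1],
  [0,0,0,0,0,0,1],
  [0,0,0,0,0,0,1],
])

```text
time_s: 25.5
tcp_pos: [0.4344, 0.0052, 0.0145]
tcp_rot: [0.001, 0.844, 0.537, 0.001]
force: [-2.7, -0.5, 15.0]
opening: 0.033
grasp_force: 38.4
```

Emit:
move_arm([
  [0,0,-20,0,0,0,1],
  [0,0,-40,0,0,0,1],
  [0,0,-40,0,0,0,1],
  [0,0,-25,0,0,0,1],
  [0,0,0,0,0,0,1],
])

```text
time_s: 26.0
tcp_pos: [0.4354, 0.0052, 0.142]
tcp_rot: [0.002, 0.844, 0.537, 0.002]
force: [-0.9, 0.1, -1.3]
opening: 0.0329
grasp_force: 41.8
```

```bash
python3 -c "
from h import *
plan(.631,.221,.14,-17.4)
f=ctrl.grab_frame('top')
g=cv2.cvtColor(f['img'],cv2.COLOR_RGB2GRAY)
m=g>150;m=m.astype(np.uint8);m[:175]=0;m[235:]=0;m[:,:190]=0;m[:,265:]=0
c=max(blobs(m),key=cv2.contourArea);print(cv2.minAreaRect(cast(f,c.reshape(-1,2),.015)[:,:2].astype(np.float32)*1000))
"
```

```text
t 26.0 tcp [0.4354 0.0052 0.142 ] yang -25.1 tilt [ 0.006 -0.001] q7 -0.75 open 0.0329 | turn -7.7 shift [264.4 122.1   3.1]
((630.345703125, 219.59701538085938), (131.73226928710938, 67.69618225097656), 72.60136413574219)
```

Emit:
move_arm([
  [0,0,0,0,0,-7.7,1],
  [38,17,0,0,0,0,1],
  [38,18,0,0,0,0,1],
  [38,17,0,0,0,0,1],
  [38,18,0,0,0,0,1],
  [38,17,0,0,0,0,1],
  [38,18,0,0,0,0,1],
  [36,17,0,0,0,0,1],
])

```text
time_s: 26.85
tcp_pos: [0.6291, 0.2223, 0.1369]
tcp_rot: [-0.0, 0.806, 0.593, -0.001]
force: [0.4, 0.0, -0.9]
opening: 0.0327
grasp_force: 41.7
```

Emit:
move_arm([
  [0,0,0,0,0,0,1],
  [0,0,0,0,0,0,1],
  [0,0,0,0,0,0,1],
])

```text
time_s: 27.15
tcp_pos: [0.6278, 0.2201, 0.1374]
tcp_rot: [-0.0, 0.806, 0.592, -0.001]
force: [0.5, -0.4, -0.5]
opening: 0.0334
grasp_force: 41.7
```

```bash
python3 -c "
from h import *
plan(.631,.221,.0205,-17.4)
f=ctrl.grab_frame('wrist'); cv2.imwrite('pics/w13.png',f['img'][:,:,::-1])
R=Ro.from_euler('z',-17.4,degrees=True).as_matrix()
print(proj(f,[np.array([.631,.221,.015])+R@np.array([a,b,0]) for a,b in((-.033,.064),(.033,.064),(-.033,-.064),(.033,-.064))]).round())"
```

```text
t 27.1 tcp [0.6278 0.2201 0.1374] yang -17.4 tilt [-0.001 -0.001] q7 -1.03 open 0.0334 | turn 0.0 shift [  2.    2.9 116.9]
[[278. 126.]
 [386. 126.]
 [284. 313.]
 [378. 313.]]
```

View pics/w13.png

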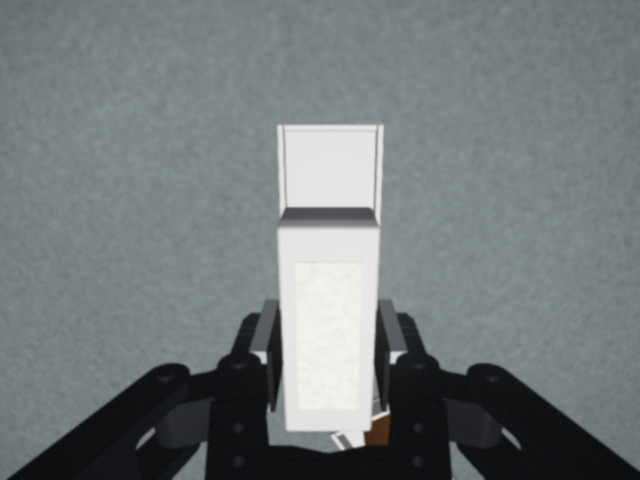

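The tray's far edge runs (277–383, 125) against a predicted (278–386, 126), and the box is parallel to it. Lowering.

Emit:
move_arm([
  [2.5,2,40,0,0,0,1],
  [0,0,35,0,0,0,1],
  [0,0,25,0,0,0,1],
  [0,0,17,0,0,0,1],
  [0,0,0,0,0,0,1],
  [0,0,0,0,0,0,1],
  [0,0,0,0,0,0,0.3],
  [0,0,0,0,0,0,0.3],
])

```text
time_s: 28.0
tcp_pos: [0.6317, 0.2228, 0.0222]
tcp_rot: [0.0, 0.806, 0.592, 0.001]
force: [-0.2, -0.1, 0.8]
opening: 0.0594
grasp_force: 0.0
```

Emit:
move_arm([
  [0,0,0,0,0,0,0.3],
  [0,0,0,0,0,0,0.3],
  [0,0,-10,0,0,0,0.3],
  [0,0,-35,0,0,0,0.3],
  [0,0,-40,0,0,0,0.3],
  [0,0,-40,0,0,0,0],
  [0,0,-40,0,0,0,0],
  [0,0,0,0,0,0,0],
])

```text
time_s: 28.8
tcp_pos: [0.6334, 0.2244, 0.1931]
tcp_rot: [0.001, 0.806, 0.593, 0.004]
force: [0.2, 1.3, 0.0]
opening: 0.0853
grasp_force: 0.0
```

```bash
python3 -c "
from h import *
s=ctrl.read_state();print(s['tcp_pos'],s['opening'])
a=ctrl.grab_frame('wrist')['img'][:,:,::-1];b=ctrl.grab_frame('scene')['img'][130:340,150:470,::-1]
cv2.imwrite('pics/end.png',np.hstack([cv2.resize(a,(400,300)),cv2.resize(b,(400,300))]))"
```

```text
[0.63342778 0.22437139 0.19313606] 0.0853013181979174
```

View pics/end.png

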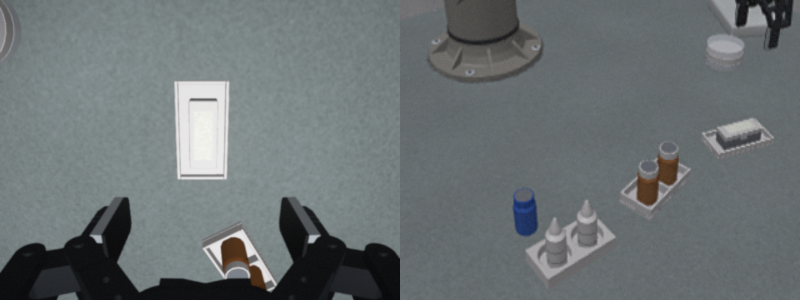

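The final picture shows the box flat and lengthwise in the tray at (202,133). Both bottles and both vials are upright in place, and the decoy and bystanders are undisturbed.

```bash
python3 -c "
from cell import ctrl
print(ctrl.hand_in())"
```

```text
the job is handed in; nothing more can be done
None
```

All five things are put away and the job is handed in at about 29 s: bottles in the wells, vials in the bays, slide box lengthwise in the long tray, with the look-alike and the bystanders not touched.

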